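# Raise the lane barrier and send a toner cartridge through

### The arm

A 6-joint arm with a two-finger parallel gripper is mounted at the origin on the work surface. World frame = base frame: x ahead of the robot, y to its left, z up, the work surface at z = 0. Lengths are in m, angles in rad, forces in N, time in s.
With the tool pointing down it reaches from about 0.25 to 0.775 m from the base axis. Payload 8.9 kg.
Tool frame: the origin (TCP) lies midway between the tips of the shut fingers; the grasp point (between the pads) lies 19 mm behind it; z points along the fingers, y is the line along which they close (so a half turn about z gives the same grasp; the last joint's range is limited). The gripper opens to 85 mm and grips with 20 to 120 N. Pads are 22 mm wide; open, the fingers measure 114 mm over their backs; the gripper's body (76 mm by 85 mm) begins 54 mm behind the grasp point. The pads swing forward as they close: fully open they stand 13 mm farther back than shut.
Start: joints at [-1.367, 0.291, -0.153, 1.127, 0, 1.431], TCP at [0.176, -0.494, 0.231] pointing down, gripper open.
Joint ranges: [-2.52, 2.52], [-0.91, 1.74], [-1.3, 1.37], [-1.96, 2.02], [-1.52, 1.47], [-3.14, 3.14]. Speed limits (rad/s): [2.22, 2.22, 2.79, 3.14, 3.14, 3.14].

### API

Orientations are given as a 3x3 rotation matrix whose columns are the frame's x, y, z axes.
In Python, from rig import arm gives the robot as it stands.
- The arm moves only by the tool drive_tool, never from a script. Its argument "steps" is a list that holds one entry, the list of rows, each a list of 4 numbers: the shift along the tool's x, y, z in m, then the turn about the tool's z in rad. A call has 1 to 5 rows; each row shifts and turns the commanded pose from where the row before left it, along the tool's axes as they then stand; what a row does not reach is not made up. A row lasts 1/10 s, in which the tool goes at most 50 mm and 8.59 degrees, less where a joint would pass 70% of its speed; a pose out of reach is approached as far as the arm can. A call is refused whole if a number of a shift passes 0.05 or a number of a turn 0.15, either way. A call with a gripper value outside its range is refused whole. "jaw" is the finger opening in m, from 0 to 0.0854, set as the call begins (left out, the last holds). The fingers move at their own pace and stop on an object; "newtons" is the grip in N (left out, the last holds). Time passes only in rows, so rows that do not move let the fingers close. It gives the time, the measured TCP pose, the force, the opening and the grip force at its end, in the units of the state.
- arm.state(): the state, without advancing time (a new reading comes with each control period).
- arm.read_camera(name): name is "scene" or "top" or "wrist"; returns a dict with "pixels" (400x640x3 uint8, red, green, blue), "mtx" (3x3 intrinsics, pixels), "position" and "attitude" of the camera in the world. Camera axes: x right, y up, looking along -z (the intrinsics and any distortion apply to the point x, -y, -z); pixel columns grow to the right and rows downward; lengths in m; the calibration is good to about 2 mm. A picture is of the moment at which its call begins. There is no depth.
- arm.sign_off(): hands the job in; it is judged then, once.
The state is a dict: "time": time; "joint_positions": joint angles; "qd": joint speeds; "effort": joint torques, N m; "eef_pos": TCP position; "orientation": TCP orientation; "force": force on the tool from outside, world axes, zero at the start; "moment": the same for the moment, N m; "finger_gap": finger opening in m; "grip_force": force on a finger pad.
Only numpy, scipy, OpenCV 4.12 (cv2) and the standard library are available. Lean on these libraries where they do the work, as an engineer would, in place of code of your own. Each camera call takes 0.05 s, during which the arm holds its last target. There are 200 camera calls.

### The job

At the cartridge refurbishing bench, push the counterweighted barrier arm up past its balance point so that it swings over and stays raised by itself. Then push the toner cartridge waiting in the lane forward under it until its front end is fully home against the end stop. Only push: do not pick up or lift the cartridge, do not move the other things on the bench, and let go of everything at the end.

Things in the scene. Friction and masses are not known exactly. Their poses are not given: they have to be found in the camera images.
- station: Fixed steel station. Origin on the table, on the lane's centre line below the lowered arm; x along the lane away from the robot, y left, z up. Lane floor 8 mm high, x -200 to 170 mm; rails' inner faces at y = +-43 mm, tops 33 mm high. Post cheeks at y 92 to 128 mm, x +-25 mm, 114 mm high. Rest post 22 mm square, 80 mm high, under the arm at y = -172 mm; between it and the rail only an 8 mm plate.
- pivot (a point): The barrier's hinge point: 110 mm left of the lane's centre line, 90 mm above the table; its hinge line runs along the station's x. The counterweight, a dark steel disc 68 mm in diameter, 30 mm thick, stands 62 mm above it while the arm is level, and turns with the arm.
- barrier (a joint): Barrier arm angle, rad: 0 = level across the lane on its rest (start); grows as the free end (right) goes up; 1.65 = raised stop, just past upright. Balance point near 0.72: below it the arm falls back, beyond it the counterweight carries it on, damped, to 1.65 within about two seconds and holds it there. About 1 to 2 N upward at bar_mark lifts it.
- bar_mark (a point): Point on the arm's axis, 210 mm from the pivot towards the free end; moves with the arm. The arm is a round aluminium tube, 18 mm in diameter, reaching 300 mm from the pivot to the right, its axis 90 mm above the table when level.
- cart_back (a point): Centre of the cartridge's near end face (push here), 32.5 mm above its underside; its x axis points to the front. Cartridge: black, 130 long, 72 wide, 65 mm high; hood 95 mm high over the front 40 mm, too tall for the lowered arm; carrying grip on top, 18 mm wide, 87 mm high, 13 to 69 mm ahead of this face. 0.45 to 0.8 kg, loose in the lane, its front 15 to 35 mm short of the arm.
- cart_front (a point): Centre of the cartridge's front end face, 32.5 mm above its underside, 130 mm ahead of cart_back.
- stop_face (a point): Point on the end stop's near face (stop 14 mm thick, top 53 mm above the table), on the lane's centre line, 30 mm above the table, 150 mm beyond the barrier; axes as the station's. The cartridge is home when cart_front reaches this face.
- cartridge: The same toner cartridge; origin at the centre of its underside, x towards its front, z up.
- screw_jar: Bystander: clear jar, 48 mm in diameter, 65 mm high, left of the lane; origin under its centre.
- tape_roll: Bystander: cardboard-brown tape roll, 68 mm across, 24 mm high, right of the lane beyond the barrier; origin under its centre.
- spare_cartridge: Bystander: a second cartridge of the same shape with a grey hood, at the right of the bench; leave it alone.
- solvent: Bystander: white bottle, 64 mm in diameter, 170 mm high, at the right; origin under its centre.
- screwdriver: Bystander: screwdriver lying at the left.
- cleaning_brush: Bystander: brush lying at the right, near the robot.
- drill: Bystander: cordless drill lying on its side at the left, about 60 mm high.
Things that resemble listed ones, but are neither listed nor needed, are in the scene too. What is shaped like the cartridge but green or pink is not meant.

How it is judged:
On the way, in this order (a step that is already met when the one before it is completed fails the run):
1. the barrier arm has swung over and stands raised (value of joint barrier above 1.5 rad), for 0.3 s.
2. the cartridge is home against the end stop, under the raised barrier (x of cart_front in the frame of stop_face between -0.008 and 0.004 m and y of cart_front in the frame of stop_face between -0.012 and 0.012 m and value of joint barrier above 1.5 rad), for 0.2 s.
At the end, for the whole second after the job is handed in: The barrier arm is raised past 1.5 rad and still; the cartridge stands flat at rest in the lane with its front face within 8 mm of the end stop, within 12 mm of the centre line and 0.12 rad of straight (all of step 2 and velocity of joint barrier between -0.05 and 0.05 rad/s and angle between the x axis of station and the x axis of cart_front, either way round below 0.12 rad and angle between cart_front's own z axis and vertical below 0.08 rad and height (world z) of cart_front below 0.046 m and linear speed of cartridge below 0.02 m/s); the robot touches nothing.
It fails at once if the cartridge is lifted or tipped (height (world z) of any of cart_front, cart_back above 0.055 m or angle between cart_front's own z axis and vertical above 0.25 rad).
It fails at once if another thing on the bench is moved more than 25 mm (distance of any of screw_jar, tape_roll, spare_cartridge, solvent, screwdriver, cleaning_brush, drill from where it was at the start of the episode above 0.025 m).
It also fails if it takes over 58 s, if anything falls off the work surface, if the arm or the gripper's body presses on something with over 40 N, if the wrist force passes 120 N, or if a joint passes its speed limit or range.

## Working session

There is one attempt and no reset: what is moved stays moved. The work goes in short steps, Python scripts to look and compute and a tool call to move; the robot and the scene stay as the last step left them, time stands still between calls to the robot, and variables do not carry over. Pictures are saved under pics/ and viewed, at most 10 in all, crops included, and the job is handed in when it is done.

Besides the shell and the picture viewer there is one more tool, called after ">>>" by a JSON object that holds its "fn" and its "kwargs", one argument or row to a line. drive_tool: Moves the arm, as the interface text tells. Its arguments: {"type":"object","properties":{"steps":{"type":"array","items":{"type":"array","items":{"type":"array","items":{"type":"number"}}}},"jaw":{"type":"number"},"newtons":{"type":"number"}},"required":["steps"]}

```bash
mkdir -p pics; ls; cat > h.py <<'E'
import numpy as np,cv2
from rig import arm
def ray(c,uv):
    K=np.array(c["mtx"]);d=np.linalg.inv(K)@np.array([uv[0],uv[1],1.]);d=np.array([d[0],-d[1],-d[2]])
    return np.array(c["position"]),np.array(c["attitude"])@d
def onz(c,uv,z):
    p,d=ray(c,uv);return p+d*(z-p[2])/d[2]
def proj(c,P):
    q=np.array(c["attitude"]).T@(np.array(P)-np.array(c["position"]));q=np.array([q[0],-q[1],-q[2]])
    u=np.array(c["mtx"])@q;return u[:2]/u[2]
E
python3 - <<'E'
from h import *
import pickle
for n in ("scene","top"):
    c=arm.read_camera(n);pickle.dump(c,open(n+".pkl","wb"))
    cv2.imwrite(f"pics/{n}1.png",c["pixels"][:,:,::-1])
    print(n,{k:v for k,v in c.items() if k!="pixels"})
s=arm.state();print(s["time"],s["orientation"],s["eef_pos"])
E
```

```text
pics
scene {'mtx': array([[409.56700394,   0.        , 315.00890756],
       [  0.        , 409.56700394, 200.74871089],
       [  0.        ,   0.        ,   1.        ]]), 'position': array([1.17537503, 0.49547966, 1.16552069]), 'attitude': array([[-0.63536089, -0.62323037,  0.45596102],
       [ 0.77221388, -0.51162945,  0.37672406],
       [-0.00150279,  0.59145516,  0.80633649]])}
top {'mtx': array([[409.84182689,   0.        , 320.01627066],
       [  0.        , 409.84182689, 198.30116859],
       [  0.        ,   0.        ,   1.        ]]), 'position': array([ 0.41856114, -0.01874675,  1.23592689]), 'attitude': array([[ 0.00365197,  0.99122609, -0.13212682],
       [-0.99997408,  0.00443972,  0.00566801],
       [ 0.00620488,  0.13210269,  0.99121662]])}
0.1 [[ 9.41827854e-01  3.36095583e-01 -2.28442039e-04]
 [ 3.36095625e-01 -9.41827219e-01  1.10507778e-03]
 [ 1.56258831e-04 -1.11757140e-03 -9.99999363e-01]] [ 0.17639444 -0.494081    0.23080376]
```

View pics/top1.png

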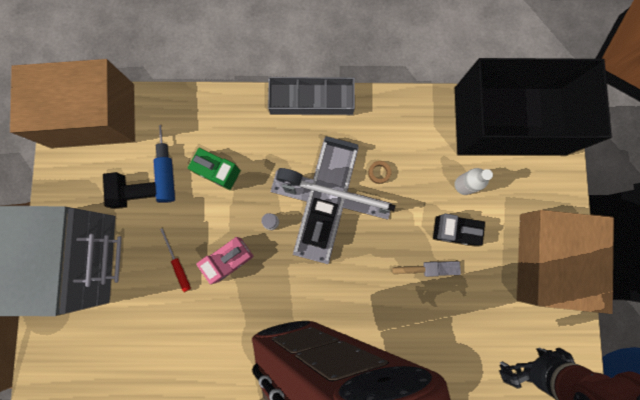

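View pics/scene1.png

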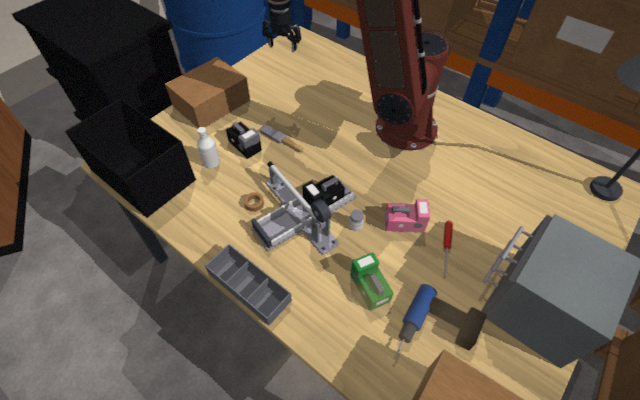

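The top view shows the station around (325,200): the lane runs from (313,258) to (340,142), the level arm from (290,183) to (392,207), and the cartridge sits at (320,222). Candidates for the cartridge are the black one in the lane (320,222), the grey-hooded spare (459,230), green (214,168) and pink (225,260). I choose the black one in the lane and check it in a crop.

```bash
python3 - <<'E'
import cv2
im=cv2.imread("pics/top1.png")[130:270,255:410]
cv2.imwrite("pics/crop1.png",cv2.resize(im,None,fx=4.2,fy=4.2,interpolation=cv2.INTER_CUBIC))
E
```

```text
(no output)
```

View pics/crop1.png

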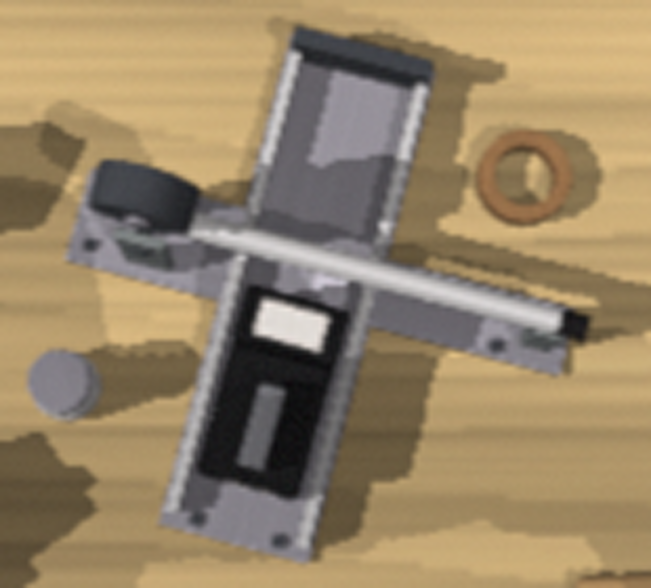

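The crop shows a black cartridge with a black hood and white label (crop 290,320) and grip (260,425). Its near end is at (205,475)-(300,495). The arm tip is at (585,325), the stop at the top and the rails on both sides. That confirms the choice.

```bash
python3 - <<'E'
from h import *
import pickle
c=pickle.load(open("top.pkl","rb"))
f=lambda x,y,z:onz(c,(255+x/4.2,130+y/4.2),z)
np.set_printoptions(precision=4,suppress=True)
L=f(163,522,8e-3);R=f(305,560,8e-3)
l1,l2=f(178,510,.033),f(298,55,.033);r1,r2=f(310,545,.033),f(425,95,.033)
print("near end",L,R,np.linalg.norm(L-R))
for a,b in((l1,l2),(r1,r2)):print("rail",a,b,np.degrees(np.arctan2(*(b-a)[[1,0]])),np.linalg.norm(b-a))
tip=f(585,325,.09);am=f(230,233,.09);print("arm",tip,am,np.degrees(np.arctan2(*(am-tip)[[1,0]])))
s1,s2=f(298,28,.053),f(435,65,.053);print("stop far top",s1,s2,np.degrees(np.arctan2(*(s1-s2)[[1,0]])),np.linalg.norm(s1-s2))
print("stop nearface?",f(292,50,.053),f(428,82,.053))
b1,b2=f(197,475,.065),f(300,498,.065);print("cart back top",b1,b2,np.linalg.norm(b1-b2))
h1,h2=f(252,288,.095),f(350,305,.095);print("hood front top",h1,h2,np.linalg.norm(h1-h2))
# solve station pose
yaw=np.mean([np.arctan2(*(b-a)[[1,0]]) for a,b in((l1,l2),(r1,r2))]+[np.arctan2(*(am-tip)[[1,0]])-np.pi/2])
X=np.array([np.cos(yaw),np.sin(yaw)]);Y=np.array([-X[1],X[0]])
O1=(L+R)[:2]/2+.2*X; O2=tip[:2]+.19*Y; O3=(s1+s2)[:2]/2-.164*X
print("yaw",yaw,np.degrees(yaw),O1,O2,O3)
O=O1
O=(O1+O2+O3)/3
for n,p in dict(b1=b1,b2=b2,h1=h1,h2=h2,l1=l1,r1=r1,tip=tip,jar=f(63,383,.065),tape=f(525,178,.024)).items():
  d=p[:2]-O;print(n,d@X,d@Y)
E
```

```text
near end [0.4143 0.0514 0.008 ] [ 0.3881 -0.049   0.008 ] 0.10372876861313406
rail [0.4227 0.0397 0.033 ] [ 0.7469 -0.0429  0.033 ] -14.287699367098957 0.3346285676667714
rail [ 0.399  -0.0518  0.033 ] [ 0.718  -0.1339  0.033 ] -14.432529800310828 0.32939439864544745
arm [ 0.5465 -0.2345  0.09  ] [0.6078 0.0039 0.09  ] 75.5639744571105
stop far top [ 0.7611 -0.0425  0.053 ] [ 0.7347 -0.1392  0.053 ] 74.76088494041193 0.10028320693936357
stop nearface? [ 0.7451 -0.0383  0.053 ] [ 0.7224 -0.1342  0.053 ]
cart back top [0.4461 0.0255 0.065 ] [ 0.4309 -0.0442  0.065 ] 0.07131827952764405
hood front top [ 0.5698 -0.0112  0.095 ] [ 0.5587 -0.0767  0.095 ] 0.06645775863586507
yaw -0.2510729125080113 -14.385418236766423 [ 0.5949 -0.0485] [ 0.5937 -0.0505] [ 0.5891 -0.0501]
b1 -0.16058230454402717 0.03646704102800497
b2 -0.15797343383250337 -0.03480350540173504
h1 -0.03159011037861002 0.031646126436204874
h2 -0.02612496199900091 -0.03458653798318684
l1 -0.18677108443963222 0.044349068164128
r1 -0.18695952063096496 -0.0501451850222568
tip 0.001266590643529259 -0.19048222834785608
jar -0.12340415045989465 0.14075222278188912
tape 0.10384699252021745 -0.1347614882718803
```

>>> {"fn": "drive_tool", "kwargs": {
  "steps": [
    [[0, 0, -0.01, -0.14], [0, 0, -0.01, -0.14], [0, 0, -0.01, -0.14], [0, 0, 0, -0.14], [0, 0, 0, -0.14]]
  ],
  "jaw": 0.06
}}

```text
time: 0.6
eef_pos: [0.1765, -0.4944, 0.2613]
orientation: [[0.499, 0.867, 0.0], [0.867, -0.499, 0.0], [0.0, -0.0, -1.0]]
force: [0.8, 0.9, -0.2]
finger_gap: 0.06
grip_force: 0.0
```

>>> {"fn": "drive_tool", "kwargs": {
  "steps": [
    [[0, 0, 0, -0.14], [0, 0, 0, -0.14], [0, 0, 0, 0]]
  ]
}}

```text
time: 0.9
eef_pos: [0.1764, -0.4942, 0.261]
orientation: [[0.243, 0.97, -0.0], [0.97, -0.243, 0.001], [0.001, -0.0, -1.0]]
force: [-0.3, 0.7, 0.2]
finger_gap: 0.0599
grip_force: 0.0
```

```bash
cat >> h.py <<'E'
np.set_printoptions(precision=4,suppress=True)
O=np.array([.5925,-.0497]);YAW=-.251
SX=np.array([np.cos(YAW),np.sin(YAW)]);SY=np.array([-SX[1],SX[0]])
def st():  # TCP in station frame
    s=arm.state();p=np.array(s["eef_pos"]);d=p[:2]-O;R=np.array(s["orientation"])
    print("t",s["time"],"station",d@SX,d@SY,p[2],"heading",np.degrees(np.arctan2(R[1,0],R[0,0]))-np.degrees(YAW),"F",np.array(s["force"]),"gap",s["finger_gap"]);return s
def togo(x,y,z):
    s=arm.state();t=np.array([*(O+x*SX+y*SY),z]);print("tool shift",np.array(s["orientation"]).T@(t-np.array(s["eef_pos"])))
E
python3 -c "
from h import *
st();togo(0,-.1,.261)"
```

```text
t 0.9 station -0.29262602851295905 -0.5339506768290839 0.2610187611059901 heading 90.29102314783609 F [-0.28    0.7465  0.1507] gap 0.05988592206666012
tool shift [0.4325 0.2948 0.0002]
```

>>> {"fn": "drive_tool", "kwargs": {
  "steps": [
    [[0.036, 0.0246, 0, 0.005], [0.036, 0.0246, 0, 0], [0.036, 0.0246, 0, 0], [0.036, 0.0246, 0, 0], [0.036, 0.0246, 0, 0]]
  ]
}}

```text
time: 1.4
eef_pos: [0.3414, -0.3494, 0.2613]
orientation: [[0.255, 0.967, -0.0], [0.967, -0.255, 0.0], [0.0, -0.0, -1.0]]
force: [1.3, -0.3, 0.3]
finger_gap: 0.0604
grip_force: 0.0
```

>>> {"fn": "drive_tool", "kwargs": {
  "steps": [
    [[0.036, 0.0246, 0, 0], [0.036, 0.0246, 0, 0], [0.036, 0.0246, 0, 0], [0.036, 0.0246, 0, 0], [0.036, 0.0246, 0, 0]]
  ]
}}

```text
time: 1.9
eef_pos: [0.5057, -0.2058, 0.2612]
orientation: [[0.255, 0.967, -0.0], [0.967, -0.255, -0.0], [-0.0, -0.0, -1.0]]
force: [0.3, -0.5, 0.7]
finger_gap: 0.0601
grip_force: 0.0
```

>>> {"fn": "drive_tool", "kwargs": {
  "steps": [
    [[0.036, 0.0246, 0, 0], [0.036, 0.0246, 0.02, 0], [0, 0, 0.02, 0], [0, 0, 0.02, 0], [0, 0, 0, 0]]
  ]
}}

```text
time: 2.4
eef_pos: [0.5687, -0.1489, 0.1985]
orientation: [[0.253, 0.967, -0.005], [0.967, -0.253, 0.002], [0.001, -0.005, -1.0]]
force: [-0.2, 0.0, -0.2]
finger_gap: 0.06
grip_force: 0.0
```

```bash
python3 -c "
from h import *
st();togo(0,-.1,.08)
c=arm.read_camera('wrist');cv2.imwrite('pics/w1.png',c['pixels'][:,:,::-1])
for p in ((0,-.19,.09),(0,-.1,.09),(0,.08,.09)): print(proj(c,[*(O+p[0]*SX+p[1]*SY),p[2]]))
"
```

```text
t 2.4 station 0.0015859171902880766 -0.10198154616847453 0.19845028718344934 heading 89.7080217070102 F [-0.2102  0.0419 -0.1695] gap 0.060005118225998896
tool shift [ 0.0019 -0.001   0.1185]
[318.526  285.2436]
[318.0306 197.3174]
[316.6228 -52.6035]
```

View pics/w1.png

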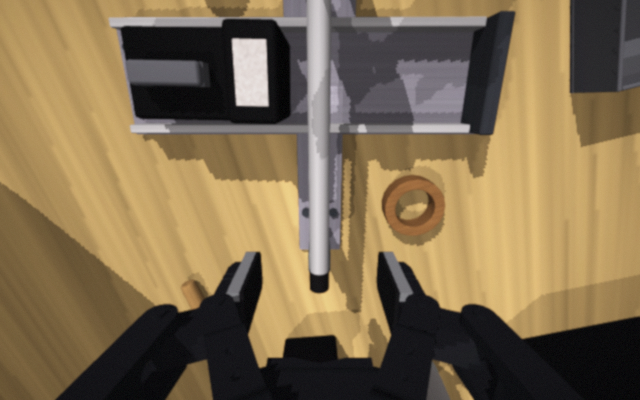

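The wrist view shows the tube at column 318 with its black tip at (319,285), which matches my projection. The cartridge is on the left with its hood at about (250,75), and the tape roll at (415,205) is clear of the fingers. Next I descend and grip the tube.

>>> {"fn": "drive_tool", "kwargs": {
  "steps": [
    [[0.002, 0, 0.04, 0], [0, 0, 0.04, 0], [0, 0, 0.03, 0], [0, 0, 0.009, 0], [0, 0, 0, 0]]
  ]
}}

```text
time: 2.95
eef_pos: [0.5706, -0.1482, 0.0825]
orientation: [[0.252, 0.968, -0.001], [0.968, -0.252, 0.0], [0.0, -0.001, -1.0]]
force: [0.2, -0.1, 0.8]
finger_gap: 0.0598
grip_force: 0.0
```

>>> {"fn": "drive_tool", "kwargs": {
  "steps": [
    [[0, 0, 0, 0], [0, 0, 0, 0], [0, 0, 0, 0], [0, 0, 0, 0], [0, 0, 0, 0]]
  ],
  "jaw": 0.0,
  "newtons": 25
}}

```text
time: 3.45
eef_pos: [0.5683, -0.1474, 0.0835]
orientation: [[0.251, 0.968, -0.004], [0.968, -0.251, 0.0], [-0.001, -0.004, -1.0]]
force: [-14.2, 3.1, 13.2]
finger_gap: 0.0167
grip_force: 25.0
```

```bash
python3 -c "
from h import *
st()
r=.21;p=np.array([.11-r,.09])
for th in np.arange(.06,.91,.06):
  q=np.array([.11-r*np.cos(th),.09+r*np.sin(th)]);print(round(th,2),q-p);p=q
"
```

```text
t 3.45 station 0.0008484790808803679 -0.10066316285803265 0.0834952985738091 heading 89.86718479235824 F [-14.1913   3.0679  13.2354] gap 0.016680319672390146
0.06 [0.0004 0.0126]
0.12 [0.0011 0.0125]
0.18 [0.0019 0.0125]
0.24 [0.0026 0.0123]
0.3 [0.0034 0.0121]
0.36 [0.0041 0.0119]
0.42 [0.0048 0.0117]
0.48 [0.0055 0.0113]
0.54 [0.0062 0.011 ]
0.6 [0.0068 0.0106]
0.66 [0.0074 0.0102]
0.72 [0.008  0.0097]
0.78 [0.0086 0.0092]
0.84 [0.0091 0.0087]
0.9 [0.0096 0.0081]
```

>>> {"fn": "drive_tool", "kwargs": {
  "steps": [
    [[0, 0, 0, 0], [0, 0, 0, 0], [0, -0.003, 0.008, 0], [0, 0, 0, 0]]
  ],
  "jaw": 0.04
}}

```text
time: 3.85
eef_pos: [0.5671, -0.1469, 0.0733]
orientation: [[0.25, 0.968, -0.001], [0.968, -0.25, 0.001], [0.0, -0.001, -1.0]]
force: [0.2, 1.1, -1.0]
finger_gap: 0.0403
grip_force: 0.0
```

>>> {"fn": "drive_tool", "kwargs": {
  "steps": [
    [[0, 0, 0, 0], [0, 0, 0, 0], [0, 0, 0, 0], [0, 0, 0, 0]]
  ],
  "jaw": 0.0,
  "newtons": 25
}}

```text
time: 4.25
eef_pos: [0.5682, -0.1473, 0.0743]
orientation: [[0.25, 0.968, 0.0], [0.968, -0.25, -0.0], [0.0, 0.0, -1.0]]
force: [2.3, 0.5, -2.1]
finger_gap: 0.0173
grip_force: 25.0
```

>>> {"fn": "drive_tool", "kwargs": {
  "steps": [
    [[0.0004, 0, -0.0126, 0], [0.0011, 0, -0.0125, 0], [0.0019, 0, -0.0125, 0], [0.0026, 0, -0.0123, 0], [0.0034, 0, -0.0121, 0]]
  ]
}}

```text
time: 4.75
eef_pos: [0.5706, -0.1379, 0.1376]
orientation: [[0.25, 0.968, 0.001], [0.968, -0.25, -0.0], [0.0, 0.001, -1.0]]
force: [5.5, 1.3, -4.2]
finger_gap: 0.0171
grip_force: 25.3
```

>>> {"fn": "drive_tool", "kwargs": {
  "steps": [
    [[0.0041, 0, -0.0119, 0], [0.0048, 0, -0.0117, 0], [0.0055, 0, -0.0113, 0], [0.0062, 0, -0.011, 0], [0, 0, 0, 0]]
  ]
}}

```text
time: 5.25
eef_pos: [0.5759, -0.1175, 0.184]
orientation: [[0.25, 0.968, 0.001], [0.968, -0.25, -0.001], [-0.0, 0.001, -1.0]]
force: [3.5, -0.2, -1.7]
finger_gap: 0.0168
grip_force: 26.3
```

```bash
python3 -c "
from h import *
st()
c=arm.read_camera('scene');cv2.imwrite('pics/s2.png',cv2.resize(c['pixels'][100:300,180:480,::-1],None,fx=2.6,fy=2.6))
"
```

```text
t 5.25 station 0.0007724587524957984 -0.0698034632762502 0.1839709728209965 heading 89.93295625542807 F [ 3.4842 -0.1764 -1.7037] gap 0.01676196175878237
```

View pics/s2.png

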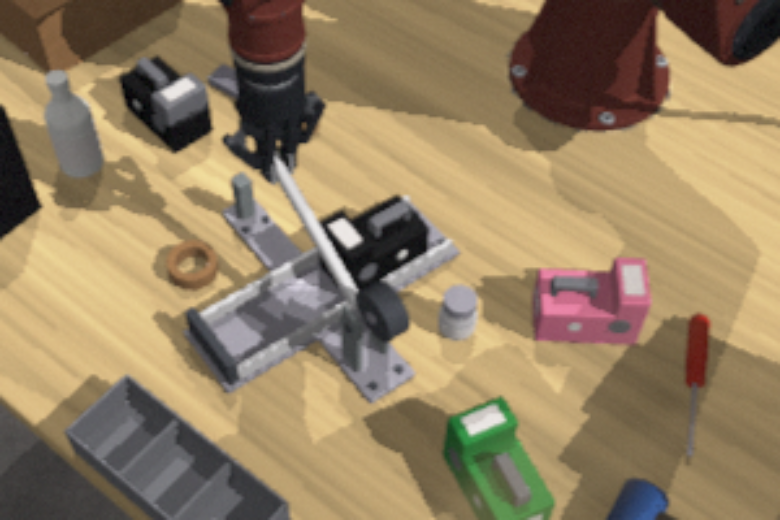

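The tube is rising in the grip: it runs from (280,165) to (350,290), clear of its rest post at (242,190). I carry on past the balance point.

>>> {"fn": "drive_tool", "kwargs": {
  "steps": [
    [[0.0068, 0, -0.0106, 0], [0.0074, 0, -0.0102, 0], [0.008, 0, -0.0097, 0], [0.0086, 0, -0.0092, 0], [0.0091, 0, -0.0087, 0]]
  ]
}}

```text
time: 5.8
eef_pos: [0.5857, -0.0798, 0.2307]
orientation: [[0.251, 0.968, 0.0], [0.968, -0.251, -0.001], [-0.001, 0.0, -1.0]]
force: [7.0, 0.4, -4.3]
finger_gap: 0.0167
grip_force: 27.6
```

>>> {"fn": "drive_tool", "kwargs": {
  "steps": [
    [[0.003, 0, -0.003, 0], [0, 0, 0, 0]]
  ]
}}

```text
time: 6.0
eef_pos: [0.5866, -0.0764, 0.2337]
orientation: [[0.25, 0.968, 0.001], [0.968, -0.25, -0.0], [-0.0, 0.001, -1.0]]
force: [6.0, 0.4, -2.7]
finger_gap: 0.0168
grip_force: 27.7
```

>>> {"fn": "drive_tool", "kwargs": {
  "steps": [
    [[0.006, 0, -0.005, 0], [0, 0, 0, 0]]
  ]
}}

```text
time: 6.2
eef_pos: [0.5881, -0.0707, 0.2387]
orientation: [[0.25, 0.968, 0.001], [0.968, -0.25, -0.0], [0.0, 0.001, -1.0]]
force: [5.9, 0.2, -3.3]
finger_gap: 0.0169
grip_force: 27.9
```

>>> {"fn": "drive_tool", "kwargs": {
  "steps": [
    [[0.002, 0, -0.01, 0], [0, 0, -0.04, 0], [0, 0, -0.05, 0], [0, 0, -0.05, 0], [0, 0, -0.05, 0]]
  ],
  "jaw": 0.06
}}

```text
time: 6.7
eef_pos: [0.5866, -0.0689, 0.4411]
orientation: [[0.251, 0.968, -0.001], [0.968, -0.251, -0.0], [-0.001, -0.001, -1.0]]
force: [1.8, 0.3, 0.4]
finger_gap: 0.0599
grip_force: 0.0
```

>>> {"fn": "drive_tool", "kwargs": {
  "steps": [
    [[-0.02, 0, -0.02, 0], [-0.03, 0, 0, 0], [-0.03, 0, 0, 0], [0, 0, 0, 0], [0, 0, 0, 0]]
  ]
}}

```text
time: 7.2
eef_pos: [0.5673, -0.1468, 0.4587]
orientation: [[0.252, 0.968, -0.001], [0.968, -0.252, 0.0], [-0.0, -0.001, -1.0]]
force: [0.2, -0.1, 0.1]
finger_gap: 0.0602
grip_force: 0.0
```

```bash
python3 -c "
from h import *
st()
c=arm.read_camera('scene');cv2.imwrite('pics/s3.png',cv2.resize(c['pixels'][60:300,180:480,::-1],None,fx=2.4,fy=2.4))
"
```

```text
t 7.2 station -0.0002822566242303483 -0.10030539604763102 0.4586974590427233 heading 89.78753429893881 F [ 0.2343 -0.0742  0.1142] gap 0.060208777451698246
```

View pics/s3.png

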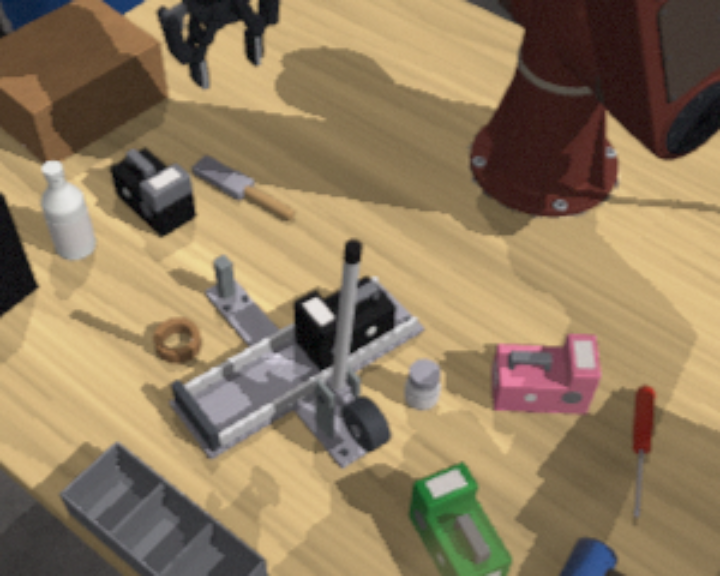

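The barrier now stands upright, from (340,390) to (350,245), with the counterweight down at (365,420). The cartridge is still at (340,320). Next I close the fingers and go behind it.

>>> {"fn": "drive_tool", "kwargs": {
  "steps": [
    [[0, -0.04, 0.02, 0], [0.02, -0.045, 0.03, 0], [0.02, -0.045, 0.03, 0], [0.02, -0.045, 0.03, 0], [0.02, -0.045, 0.03, 0]]
  ],
  "jaw": 0.0,
  "newtons": 60
}}

```text
time: 7.75
eef_pos: [0.4019, -0.0316, 0.3387]
orientation: [[0.249, 0.968, -0.0], [0.968, -0.249, 0.0], [0.0, -0.0, -1.0]]
force: [1.1, 1.2, 0.5]
finger_gap: -0.0003
grip_force: 0.0
```

>>> {"fn": "drive_tool", "kwargs": {
  "steps": [
    [[0.02, 0, 0.04, 0], [0, 0, 0.04, 0], [0, 0, 0.04, 0], [0, 0, 0.03, 0], [0, 0, 0, 0]]
  ]
}}

```text
time: 8.25
eef_pos: [0.4061, -0.0127, 0.187]
orientation: [[0.249, 0.968, -0.006], [0.969, -0.249, 0.001], [-0.0, -0.006, -1.0]]
force: [-0.7, -0.1, 0.4]
finger_gap: -0.0001
grip_force: 0.0
```

```bash
python3 -c "
from h import *
st();togo(-.22,0,.046)
c=arm.read_camera('top');cv2.imwrite('pics/t2.png',cv2.resize(c['pixels'][120:290,240:410,::-1],None,fx=3.5,fy=3.5))
"
```

```text
t 8.25 station -0.1897511260084523 -0.010417461970744127 0.1870266275393729 heading 89.96532886579767 F [-0.663  -0.1448  0.4491] gap -7.231779117159228e-05
tool shift [ 0.0104 -0.0294  0.1412]
```

View pics/t2.png

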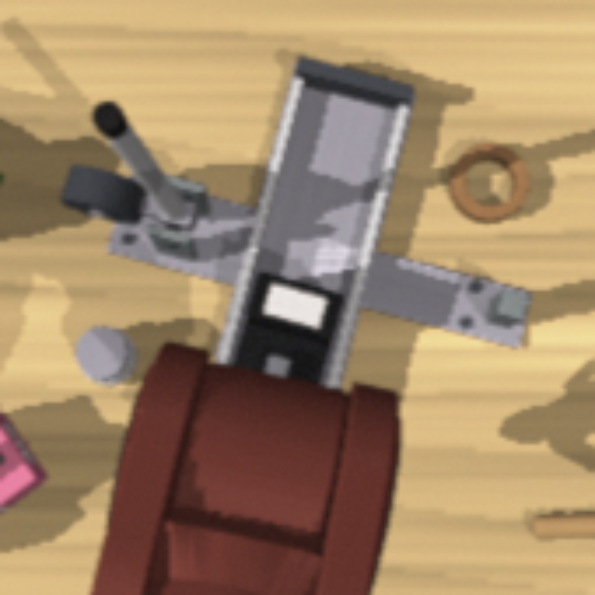

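The top view shows the barrier raised and leaning left, with its tip at (108,120). The lane ahead is clear, and the cartridge hood is at (295,305). The forearm is wide, but it will pass about 40 mm from the raised tube. I lower the fingers behind the cartridge.

>>> {"fn": "drive_tool", "kwargs": {
  "steps": [
    [[0.004, -0.03, 0, 0], [0, 0, 0.04, 0], [0, 0, 0.04, 0], [0, 0, 0.04, 0], [0, 0, 0.021, 0]]
  ]
}}

```text
time: 8.8
eef_pos: [0.3815, -0.0025, 0.0483]
orientation: [[0.25, 0.968, 0.0], [0.968, -0.25, -0.0], [0.0, 0.0, -1.0]]
force: [0.7, -0.2, -0.1]
finger_gap: -0.0001
grip_force: 0.0
```

>>> {"fn": "drive_tool", "kwargs": {
  "steps": [
    [[0, 0.01, 0, 0], [0, 0.01, 0, 0], [0, 0.01, 0, 0], [0, 0.01, 0, 0], [0, 0.01, 0, 0]]
  ]
}}

```text
time: 9.3
eef_pos: [0.4272, -0.0146, 0.05]
orientation: [[0.25, 0.968, -0.005], [0.968, -0.25, 0.001], [-0.0, -0.005, -1.0]]
force: [-38.2, 8.3, 61.4]
finger_gap: -0.0004
grip_force: 16.8
```

```bash
python3 -c "
from h import *
st()"
```

```text
t 9.3 station -0.16885335858862968 -0.007086043550159954 0.04995019099643757 heading 89.89482990299975 F [-38.2131   8.2719  61.4344] gap -0.0003745637275190012
```

The fingers' sloped backs wedge on the cartridge when I push along their closing line. I back off and turn 90° so their flat sides do the pushing.

>>> {"fn": "drive_tool", "kwargs": {
  "steps": [
    [[0, -0.02, 0, 0], [0, -0.025, 0, 0], [0, -0.015, 0, -0.143], [0, 0, 0, -0.143], [0, 0, 0, -0.143]]
  ]
}}

```text
time: 9.8
eef_pos: [0.3721, -0.0003, 0.0495]
orientation: [[-0.181, 0.983, 0.001], [0.983, 0.181, -0.0], [-0.001, 0.001, -1.0]]
force: [0.1, 0.3, 0.4]
finger_gap: -0.0003
grip_force: 0.0
```

>>> {"fn": "drive_tool", "kwargs": {
  "steps": [
    [[0, 0, 0, -0.143], [0, 0, 0, -0.143], [0, 0, 0, -0.143], [0, 0, 0, -0.143], [0, 0, 0, -0.143]]
  ]
}}

```text
time: 10.3
eef_pos: [0.3725, -0.0005, 0.0495]
orientation: [[-0.781, 0.624, 0.001], [0.624, 0.781, -0.0], [-0.001, 0.001, -1.0]]
force: [0.8, 0.6, -0.5]
finger_gap: -0.0001
grip_force: 0.0
```

>>> {"fn": "drive_tool", "kwargs": {
  "steps": [
    [[0, 0, 0, -0.143], [0, 0, 0, -0.143], [0, 0, 0, -0.143], [0, 0, 0, 0]]
  ]
}}

```text
time: 10.7
eef_pos: [0.3724, -0.0004, 0.0494]
orientation: [[-0.969, 0.246, 0.001], [0.246, 0.969, -0.0], [-0.001, 0.0, -1.0]]
force: [-0.5, 0.3, 1.1]
finger_gap: 0.0002
grip_force: 0.0
```

```bash
python3 -c "
from h import *
st();togo(-.2,-.006,.043)
c=arm.read_camera('wrist');cv2.imwrite('pics/w2.png',c['pixels'][:,:,::-1])"
```

```text
t 10.7 station -0.22543739936537513 -0.006941367316402914 0.04937719823807672 heading 180.12933717199104 F [-0.54    0.3226  1.0613] gap 0.00022068308646153078
tool shift [-0.0254  0.0009  0.0064]
```

View pics/w2.png

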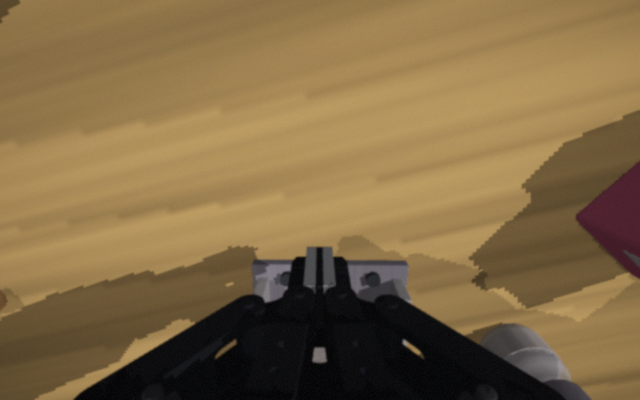

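The wrist camera now looks back towards the robot. It shows the closed fingers at (320,265), centred over the lane's near end plate. Now I push with the flat side.

>>> {"fn": "drive_tool", "kwargs": {
  "steps": [
    [[-0.02, 0, 0.006, 0], [-0.015, 0, 0, 0], [-0.01, 0, 0, 0], [-0.01, 0, 0, 0], [-0.01, 0, 0, 0]]
  ]
}}

```text
time: 11.25
eef_pos: [0.4338, -0.0162, 0.0427]
orientation: [[-0.968, 0.249, -0.002], [0.249, 0.968, 0.0], [0.002, -0.0, -1.0]]
force: [-8.0, 1.2, 6.0]
finger_gap: 0.0004
grip_force: 3.9
```

>>> {"fn": "drive_tool", "kwargs": {
  "steps": [
    [[-0.01, 0, 0, 0], [-0.01, 0, 0, 0], [-0.01, 0, 0, 0]]
  ]
}}

```text
time: 11.55
eef_pos: [0.4616, -0.0233, 0.0424]
orientation: [[-0.969, 0.249, -0.004], [0.249, 0.969, 0.001], [0.004, -0.0, -1.0]]
force: [-6.9, 1.3, 4.7]
finger_gap: -0.0001
grip_force: 3.4
```

>>> {"fn": "drive_tool", "kwargs": {
  "steps": [
    [[-0.012, 0, 0, 0], [-0.012, 0, 0, 0], [-0.012, 0, 0, 0], [-0.012, 0, 0, 0], [-0.012, 0, 0, 0]]
  ]
}}

```text
time: 12.05
eef_pos: [0.5198, -0.0382, 0.0423]
orientation: [[-0.969, 0.249, -0.004], [0.249, 0.969, 0.001], [0.004, -0.0, -1.0]]
force: [-6.6, 1.8, 5.0]
finger_gap: -0.0
grip_force: 3.5
```

>>> {"fn": "drive_tool", "kwargs": {
  "steps": [
    [[-0.012, 0, 0, 0], [-0.012, 0, 0, 0], [-0.012, 0, 0, 0], [-0.012, 0, 0, 0], [-0.005, 0, 0, 0]]
  ]
}}

```text
time: 12.55
eef_pos: [0.5724, -0.0518, 0.0424]
orientation: [[-0.969, 0.249, -0.002], [0.249, 0.969, 0.0], [0.002, -0.0, -1.0]]
force: [-6.6, 1.2, 4.9]
finger_gap: 0.0
grip_force: 3.4
```

```bash
python3 -c "
from h import *
st()"
```

```text
t 12.55 station -0.018931306862322857 -0.006972769272275192 0.04237093813672854 heading 179.96321736363265 F [-6.5832  1.1928  4.9398] gap 3.2418480943064325e-05
```

>>> {"fn": "drive_tool", "kwargs": {
  "steps": [
    [[-0.005, 0, 0, 0], [-0.005, 0, 0, 0], [-0.005, 0, 0, 0], [-0.004, 0, 0, 0], [-0.003, 0, 0, 0]]
  ]
}}

```text
time: 13.05
eef_pos: [0.5928, -0.0569, 0.0424]
orientation: [[-0.969, 0.249, -0.003], [0.249, 0.969, 0.001], [0.003, -0.0, -1.0]]
force: [-6.8, 1.1, 4.0]
finger_gap: 0.0002
grip_force: 3.2
```

>>> {"fn": "drive_tool", "kwargs": {
  "steps": [
    [[-0.002, 0, 0, 0], [-0.002, 0, 0, 0]]
  ]
}}

```text
time: 13.25
eef_pos: [0.5964, -0.0578, 0.0424]
orientation: [[-0.969, 0.249, -0.003], [0.249, 0.969, 0.001], [0.003, -0.0, -1.0]]
force: [-5.9, 0.7, 3.3]
finger_gap: 0.0001
grip_force: 3.2
```

>>> {"fn": "drive_tool", "kwargs": {
  "steps": [
    [[-0.002, 0, 0, 0], [-0.002, 0, 0, 0]]
  ]
}}

```text
time: 13.45
eef_pos: [0.5995, -0.0586, 0.0423]
orientation: [[-0.969, 0.249, -0.004], [0.249, 0.969, 0.001], [0.004, 0.0, -1.0]]
force: [-13.2, 2.9, 9.4]
finger_gap: 0.0002
grip_force: 6.5
```

>>> {"fn": "drive_tool", "kwargs": {
  "steps": [
    [[-0.002, 0, 0, 0], [-0.001, 0, 0, 0]]
  ]
}}

```text
time: 13.65
eef_pos: [0.5995, -0.0585, 0.042]
orientation: [[-0.969, 0.248, -0.009], [0.248, 0.969, 0.002], [0.01, 0.0, -1.0]]
force: [-23.2, 5.1, 15.6]
finger_gap: -0.0001
grip_force: 11.4
```

The force jumped and motion stopped at station x ≈ 0.009, as predicted, so the cartridge is home. I back off.

>>> {"fn": "drive_tool", "kwargs": {
  "steps": [
    [[0.006, 0, 0, 0], [0.02, 0, 0, 0], [0.04, 0, 0, 0], [0.04, 0, 0, 0], [0.04, 0, -0.02, 0]]
  ]
}}

```text
time: 14.15
eef_pos: [0.4605, -0.0232, 0.0613]
orientation: [[-0.969, 0.249, -0.003], [0.249, 0.969, 0.001], [0.003, -0.0, -1.0]]
force: [-0.1, 0.3, 1.4]
finger_gap: -0.0001
grip_force: 0.0
```

>>> {"fn": "drive_tool", "kwargs": {
  "steps": [
    [[0.04, 0, -0.04, 0], [0.04, 0, -0.04, 0], [0, 0, -0.02, 0], [0, 0, 0, 0], [0, 0, 0, 0]]
  ]
}}

```text
time: 14.65
eef_pos: [0.3956, -0.0064, 0.1537]
orientation: [[-0.969, 0.249, 0.002], [0.249, 0.969, -0.0], [-0.002, 0.0, -1.0]]
force: [0.7, 0.3, 0.6]
finger_gap: 0.0002
grip_force: 0.0
```

```bash
python3 -c "
from h import *
st()
c=arm.read_camera('top');cv2.imwrite('pics/t3.png',cv2.resize(c['pixels'][120:290,240:410,::-1],None,fx=3.5,fy=3.5))
"
```

```text
t 14.65 station -0.2014825091444936 -0.006930531765250831 0.1537389686818974 heading 179.99179928683859 F [0.6977 0.2666 0.5584] gap 0.00019524173482735326
```

View pics/t3.png

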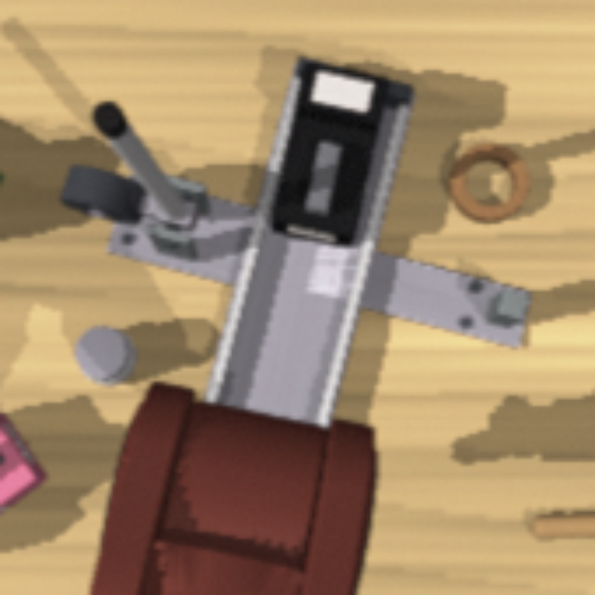

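The cartridge sits against the stop at (345,90), straight in the lane. The barrier is raised with its tip at (108,120), and the gripper is clear. I hand the job in.

```bash
python3 -c "
from rig import arm
print(arm.sign_off())"
```

```text
the job is handed in; nothing more can be done
None
```

The barrier is raised and holding by itself, the cartridge is pushed home against the end stop, the gripper is clear of everything, and the job was handed in at about 15 s (no verdict came back).

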